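# Refill the empty pockets of the sloped reagent rack

### The job

Two pockets of the sloped reagent rack are empty: put one of the two blue-capped spare packs from the bench into each of them, cap up and pushed down fully home on the pocket floor, and let go. Leave the packs already in the rack where they are, do not load the used red-capped pack, and leave it and the other bench things standing where they are.

Things in the scene. Friction and masses are not known exactly. Their poses are not given: they have to be found in the camera images.
- rack: Sloped reagent rack, fixed: blue stand 120 x 325 mm, origin at the centre of its underside, z up, y along the row, yaw within 0.2 rad. It carries a tray of five open pockets in a row along y, 62 mm apart. Pockets lean 30 degrees from upright, mouths up and away from the robot (rack +x). At the start three hold packs; two, which vary, are empty.
- pocket0 (a point): Centre of the floor of pocket 0 (0 to 4 from the rack's -y end to +y), some 28 mm above the bench. z points out of the pocket, 30 degrees from vertical, leaning away from the robot (rack +x); y along the row; x across it, downhill away from the robot. Inside 48 mm (x) x 58 mm (y), 55 mm deep, walls 4 mm: a pack has 8 mm to spare each way and half of it stands out.
- pocket1 (a point): Centre of the floor of pocket 1 (0 to 4 from the rack's -y end to +y), some 28 mm above the bench. z points out of the pocket, 30 degrees from vertical, leaning away from the robot (rack +x); y along the row; x across it, downhill away from the robot. Inside 48 mm (x) x 58 mm (y), 55 mm deep, walls 4 mm: a pack has 8 mm to spare each way and half of it stands out.
- pocket2 (a point): Centre of the floor of pocket 2 (0 to 4 from the rack's -y end to +y), some 28 mm above the bench. z points out of the pocket, 30 degrees from vertical, leaning away from the robot (rack +x); y along the row; x across it, downhill away from the robot. Inside 48 mm (x) x 58 mm (y), 55 mm deep, walls 4 mm: a pack has 8 mm to spare each way and half of it stands out.
- pocket3 (a point): Centre of the floor of pocket 3 (0 to 4 from the rack's -y end to +y), some 28 mm above the bench. z points out of the pocket, 30 degrees from vertical, leaning away from the robot (rack +x); y along the row; x across it, downhill away from the robot. Inside 48 mm (x) x 58 mm (y), 55 mm deep, walls 4 mm: a pack has 8 mm to spare each way and half of it stands out.
- pocket4 (a point): Centre of the floor of pocket 4 (0 to 4 from the rack's -y end to +y), some 28 mm above the bench. z points out of the pocket, 30 degrees from vertical, leaning away from the robot (rack +x); y along the row; x across it, downhill away from the robot. Inside 48 mm (x) x 58 mm (y), 55 mm deep, walls 4 mm: a pack has 8 mm to spare each way and half of it stands out.
- seated0: Full reagent pack already home in one of the pockets (which one varies), white with a blue label and blue cap, same make as the spares: 40 (x) x 50 (y) x 110 mm tall, plus an 8 mm cap plate on top; about 0.25 kg (0.17 to 0.35); origin at the centre of its underside, z up to the cap; half a turn about z makes no difference. It rests on the pocket floor against the low wall.
- seated1: Full reagent pack already home in one of the pockets (which one varies), white with a blue label and blue cap, same make as the spares: 40 (x) x 50 (y) x 110 mm tall, plus an 8 mm cap plate on top; about 0.25 kg (0.17 to 0.35); origin at the centre of its underside, z up to the cap; half a turn about z makes no difference. It rests on the pocket floor against the low wall.
- seated2: Full reagent pack already home in one of the pockets (which one varies), white with a blue label and blue cap, same make as the spares: 40 (x) x 50 (y) x 110 mm tall, plus an 8 mm cap plate on top; about 0.25 kg (0.17 to 0.35); origin at the centre of its underside, z up to the cap; half a turn about z makes no difference. It rests on the pocket floor against the low wall.
- spare0: Spare full reagent pack standing upright on the open bench, white with a blue label and blue cap: 40 (x) x 50 (y) x 110 mm tall, plus an 8 mm cap plate on top; about 0.25 kg (0.17 to 0.35); origin at the centre of its underside, z up to the cap; half a turn about z makes no difference.
- spare1: Spare full reagent pack standing upright on the open bench, white with a blue label and blue cap: 40 (x) x 50 (y) x 110 mm tall, plus an 8 mm cap plate on top; about 0.25 kg (0.17 to 0.35); origin at the centre of its underside, z up to the cap; half a turn about z makes no difference.
- used: Used-up reagent pack, same shape and size as the spares but grey with a red label and red cap, standing upright on the bench among the spares; not to be loaded. Origin at the centre of its underside.
- sanitiser: White hand-sanitiser bottle with a green label and blue cap, 66 mm across, 170 mm tall, standing on the bench to the robot's left; origin at the centre of its underside.
- jar: Amber jar with a white lid, 66 mm across, 80 mm tall, left of the rack; origin at the centre of its underside.
- beaker: Empty glass beaker, 72 mm across, 85 mm tall, right of the rack; origin at the centre of its underside.
- tip_tray: Low open yellow tray, 100 x 140 x 35 mm, on the bench to the robot's right; origin at the centre of its underside.

How it is judged:
By the outcome, as a careful person would: the job done as asked, in the order asked, and still so for the second after the job is handed in, with the robot touching nothing.
It also fails if it takes over 59 s, if anything falls off the work surface, if the arm or the gripper's body presses on something with over 40 N, if the wrist force passes 120 N, or if a joint passes its speed limit or range.

### The arm

A 6-joint arm with a two-finger parallel gripper is mounted at the origin on the work surface. World frame = base frame: x ahead of the robot, y to its left, z up, the work surface at z = 0. Lengths are in m, angles in degrees, forces in N, time in s.
With the tool pointing down it reaches from about 0.275 to 1 m from the base axis. Payload 8.4 kg.
Tool frame: the origin (TCP) lies midway between the tips of the shut fingers; the grasp point (between the pads) lies 19 mm behind it (bot.grip_point_offset is the distance from the TCP to the grasp point, in m); z points along the fingers, y is the line along which they close (so a half turn about z gives the same grasp; the last joint's range is limited). The gripper opens to 85 mm and grips with 20 to 120 N. Pads are 22 mm wide; open, the fingers measure 114 mm over their backs; the gripper's body (76 mm by 85 mm) begins 54 mm behind the grasp point. The pads swing forward as they close: fully open they stand 13 mm farther back than shut.
Start: joints at [64.148, 20.225, 93.587, -0, 66.188, -0.138], TCP at [0.271, 0.563, 0.231] pointing down, gripper open.
Joint ranges: [-150.9, 150.9], [-52.94, 120.26], [3.33, 152.33], [-74.26, 254.26], [0, 154.13], [-172.89, 172.89]. Speed limits (degrees/s): [127.2, 127.2, 159.86, 180, 180, 180].

### API

Orientations are given as a 3x3 rotation matrix whose columns are the frame's x, y, z axes.
In Python, from plant import sensors, viewer, bot, finder gives the robot as it stands. The module is installed in compiled form; this text tells all that it offers.
- The arm moves only by the tool carry_out, never from a script. Its argument "series" is a list of rows, each an object with "fingers": the opening, from -1 (shut) to 1 (fully open); "offset": the shift along the world's x, y, z in cm, a list of three; "turn": the turn about the world's z in degrees. In form: [{"fingers": fingers, "offset": [tx, ty, tz], "turn": turn}, ...]. A call has 1 to 12 rows; each row shifts and turns the commanded pose from where the row before left it; what a row does not reach is not made up. A row lasts 1/8 s, in which the tool goes at most 62.5 mm and 10.7 degrees, less where a joint would pass 70% of its speed; a pose out of reach is approached as far as the arm can. A call is refused whole if a number of a shift passes 6.25 or a number of a turn 10.7, either way. A call with a gripper value outside its range is refused whole. The fingers move at their own pace and stop on an object; "newtons" is the grip in N (left out, the last holds). Time passes only in rows, so rows that do not move let the fingers close. It gives the time, the measured TCP pose, the force, the opening and the grip force at its end, in the units of the state.
- sensors.get_state(): the state, without advancing time (a new reading comes with each control period).
- viewer.get_image(name): name is "side" or "top"; returns (picture, depth): 384x512x3 uint8, blue, green, red; 384x512 float32, m along the optical axis (not along the pixel's ray), 0 where there is no reading.
- viewer.camera_params(name): a dict with "vertical_fov" (degrees; the focal length in pixels is half the picture's height over the tangent of half this angle, whatever the lens; pixels are square), "cx", "cy" (the principal point, pixels), "camera_from_world" (4x4, takes a point from world to camera coordinates). Camera axes: x right, y up, looking along -z (the intrinsics and any distortion apply to the point x, -y, -z); pixel columns grow to the right and rows downward; lengths in m; the calibration is good to about 2 mm. A picture is of the moment at which its call begins. camera_params takes no time and is no camera call.
- bot.hand_in(): hands the job in; it is judged then, once.
Trained networks look in the newest picture that a camera, given by its name, has taken for a name from the list of things; names that differ only in an ending like _2 or _b are one class to them, and where a whole thing is asked for, a point or a joint stands for the part that bears it (a point fixed in the world has none). Each returns a list of dicts, best first, with "conf" (0 to 1); they miss things now and then, are a little off and sometimes report something else, mostly with a low value. They report only what shows in the picture. A call takes as long as a camera call.
- finder.find_in(camera, label): "bbox" ([left, top, right, bottom] in pixels, round what is visible of it).
- finder.mark_of(camera, label): "pixel" ([row, column] in pixels: a listed point, or the origin of a listed thing).
The state is a dict: "time": time; "q": joint angles; "qvel": joint speeds; "effort": joint torques, N m; "tcp_pos": TCP position; "ee_rot": TCP orientation; "wrist_force": force on the tool from outside, world axes, zero at the start; "wrist_torque": the same for the moment, N m; "gripper_width": finger opening in m; "grasp_force": force on a finger pad.
Only numpy, scipy, OpenCV 4.12 (cv2) and the standard library are available. Lean on these libraries where they do the work, as an engineer would, in place of code of your own. Each camera call takes 0.05 s, during which the arm holds its last target. There are 200 camera calls.

## Working session

There is one attempt and no reset: what is moved stays moved. The work goes in short steps, Python scripts to look and compute and a tool call to move; the robot and the scene stay as the last step left them, time stands still between calls to the robot, and variables do not carry over. Pictures are saved under pics/ and viewed, at most 10 in all, crops included, and the job is handed in when it is done.

Besides the shell and the picture viewer there is one more tool, called after "Request:" by a JSON object that holds its "method" and its "body". carry_out: Moves the arm, as the interface text tells. Its arguments: {"type":"object","properties":{"series":{"type":"array","items":{"type":"object","properties":{"fingers":{"type":"number"},"offset":{"type":"array","items":{"type":"number"}},"turn":{"type":"number"}}}},"newtons":{"type":"number"}},"required":["series"]}

```bash
mkdir -p pics; cat > h.py <<'E'
import numpy as np, cv2
from plant import sensors, viewer, bot, finder
def cam(n):
    p=viewer.camera_params(n); f=192/np.tan(np.radians(p["vertical_fov"]/2))
    return f,p["cx"],p["cy"],np.array(p["camera_from_world"]),p
def px2w(n,r,c,d):
    f,cx,cy,T,_=cam(n)
    P=np.array([(c-cx)/f*d,-(r-cy)/f*d,-d+0*d,1+0*d]) if np.isscalar(d) else np.stack([(c-cx)/f*d,-(r-cy)/f*d,-d,np.ones_like(d)])
    return (np.linalg.inv(T)@P)[:3]
def cloud(n):
    im,d=viewer.get_image(n); r,c=np.mgrid[:384,:512].astype(float)
    W=px2w(n,r.ravel(),c.ravel(),d.ravel().astype(float)).T.reshape(384,512,3); W[d==0]=np.nan
    return im,d,W
E
python3 - <<'E'
from h import *
for n in("side","top"):
    im,d,W=cloud(n); cv2.imwrite(f"pics/{n}0.png",im); np.savez(f"{n}0.npz",im=im,d=d,W=W)
    f,cx,cy,T,p=cam(n); print(n,f,cx,cy,{k:v for k,v in p.items() if k!="camera_from_world"},np.linalg.inv(T)[:3].round(3).tolist())
    for l in("spare0","used","rack","pocket0","sanitiser"):
        print(l,[(np.round(m["pixel"]).tolist(),round(m["conf"],2)) for m in finder.mark_of(n,l)][:6])
s=sensors.get_state();print(s)
E
```

```text
side 392.5839541104297 253.0984285340741 190.99754411062275 {'vertical_fov': 52.12349604320121, 'cx': 253.0984285340741, 'cy': 190.99754411062275} [[0.955, 0.197, -0.223, 0.207], [-0.298, 0.647, -0.702, -1.036], [0.006, 0.737, 0.676, 1.033]]
spare0 [([200.0, 226.0], 0.87), ([278.0, 270.0], 0.78)]
used [([156.0, 227.0], 0.52)]
rack [([192.0, 274.0], 0.87)]
pocket0 [([207.0, 276.0], 0.97), ([197.0, 279.0], 0.75), ([189.0, 272.0], 0.75), ([168.0, 263.0], 0.7), ([179.0, 270.0], 0.63)]
sanitiser [([135.0, 209.0], 0.84), ([263.0, 330.0], 0.46)]
top 357.95613195775036 253.88446179089925 191.52155379565644 {'vertical_fov': 56.41631115044842, 'cx': 253.88446179089925, 'cy': 191.52155379565644} [[-0.012, 0.981, -0.194, 0.308], [-1.0, -0.014, -0.013, -0.018], [-0.015, 0.194, 0.981, 1.143]]
spare0 [([221.0, 250.0], 0.64), ([205.0, 365.0], 0.61)]
used [([204.0, 164.0], 0.82)]
rack [([169.0, 254.0], 0.68)]
pocket0 [([168.0, 273.0], 0.71), ([165.0, 233.0], 0.66), ([164.0, 216.0], 0.66), ([204.0, 162.0], 0.64), ([172.0, 294.0], 0.63), ([167.0, 253.0], 0.62)]
sanitiser [([211.0, 106.0], 0.98)]
{'time': 0.6, 'q': array([ 6.41486047e+01,  2.02252439e+01,  9.35861075e+01, -9.56793788e-04,
        6.61859722e+01, -1.37741830e-01]), 'qvel': array([-0.00714409, -0.03048467, -0.01749024,  0.05153026, -0.00033586,
       -0.00407614]), 'effort': array([-1.28489817e-03, -6.04856372e+01, -3.42317426e+01, -1.24368057e-04,
        1.45155911e-03, -6.56756356e-05]), 'tcp_pos': array([0.27118842, 0.56312642, 0.23128891]), 'ee_rot': array([[-9.00976580e-01,  4.33867722e-01,  3.41168225e-05],
       [ 4.33867724e-01,  9.00976580e-01,  3.53758603e-05],
       [-1.53900141e-05,  4.66750097e-05, -9.99999999e-01]]), 'wrist_force': array([-0.07312249, -0.0998834 ,  0.55400148]), 'wrist_torque': array([ 0.01419093,  0.00192073, -0.00273013]), 'grasp_force': 0.0, 'gripper_width': 0.08562783902428397}
```

```bash
python3 -c "
import cv2
for n,(a,b,c,e) in dict(top=(100,270,60,420),side=(90,340,150,400)).items():
    im=cv2.imread(f'pics/{n}0.png')[a:b,c:e]; k=2.2 if n=='top' else 2.4
    cv2.imwrite(f'pics/{n}0c.png',cv2.resize(im,None,fx=k,fy=k,interpolation=cv2.INTER_CUBIC))
"
```

```text
(no output)
```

View pics/top0c.png

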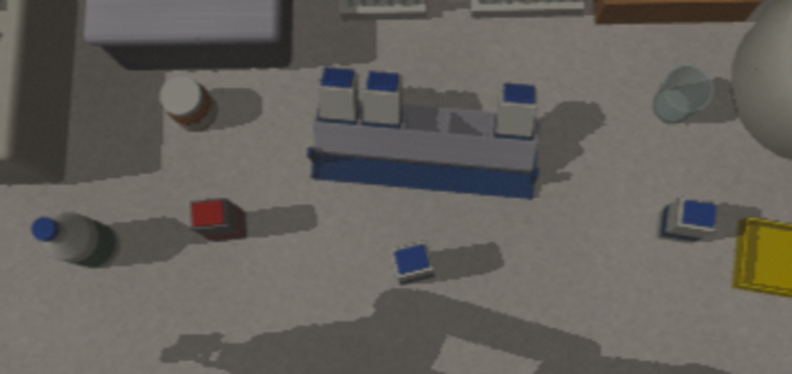

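View pics/side0c.png

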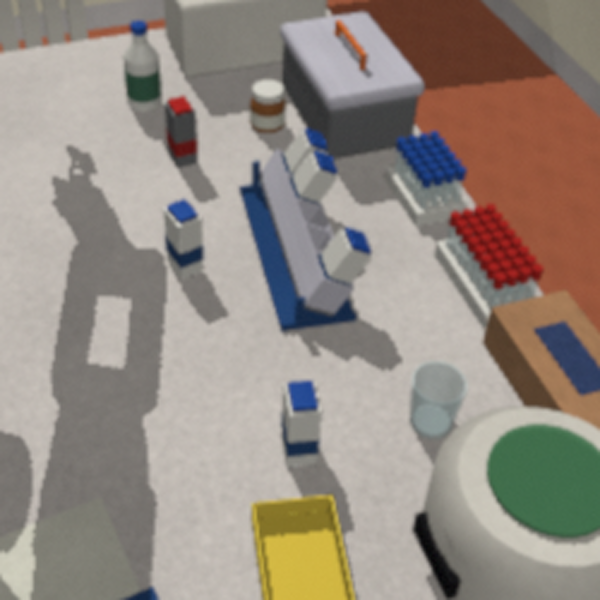

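The pictures show blue-capped packs in the rack at top-crop columns 338, 382 and 518. The gaps at about 425 and 465 are pockets 2 and 1, counting from -y. The spares are at crop (412,262) and (695,217), and the used pack is at (215,220). Next I'll measure.

```bash
cat > m.py <<'E'
from h import *
def rect(P):
    (c,s,a)=cv2.minAreaRect((P[:,:2]*1000).astype(np.float32))
    if s[0]>s[1]: s=s[::-1]; a+=90   # s=(short,long); a = short-axis direction (deg)
    return np.round(c,1),np.round(s,1),round((a+90)%180-90,1)
E
python3 - <<'E'
from m import *
A={n:np.load(n+"0.npz") for n in("top","side")}
for n,z in A.items():
    W=z["W"]; im=z["im"]; hsv=cv2.cvtColor(im,cv2.COLOR_BGR2HSV)
    blue=((abs(hsv[...,0].astype(int)-115)<15)&(hsv[...,1]>120)).astype(np.uint8)
    k,L,S,C=cv2.connectedComponentsWithStats(((W[...,2]>0.09)&(blue>0)).astype(np.uint8))
    print(n)
    for i in range(1,k):
        if S[i,4]<25: continue
        P=W[L==i]
        if P[:,0].max()>.75: continue
        print("blue",S[i,:5],P.mean(0).round(3),np.percentile(P[:,2],[5,50,95]).round(3),rect(P))
# bodies of spares from both views above 20 mm
P=np.concatenate([z["W"].reshape(-1,3) for z in A.values()])
for cx,cy in((.32,-.0),(.37,-.33)):
    pass
np.save("P.npy",P)
z=A["top"]; W=z["W"]
print("bench z",np.nanmedian(W[230:260,150:400,2]),np.nanmedian(A["side"]["W"][250:300,200:240,2]))
for r in range(150,196,3): print(r,[tuple((W[r,c]*1000).round().astype(int)) if W[r,c,0]==W[r,c,0] else None for c in (225,253,270,285)])
E
```

```text
top
blue [207 131  13   8  83] [0.683 0.115 0.129] [0.122 0.13  0.135] (array([683.6, 115.3]), array([25.1, 36.2]), -4.9)
blue [228 133  13   8  80] [0.676 0.054 0.13 ] [0.122 0.13  0.136] (array([677.,  54.]), array([24.5, 36.9]), -8.9)
blue [290 139  12   7  78] [ 0.656 -0.13   0.13 ] [0.122 0.13  0.137] (array([ 656.4, -129.9]), array([24.3, 33.4]), -3.6)
blue [371 192  14  11 126] [ 0.49  -0.363  0.117] [0.114 0.117 0.121] (array([ 490.5, -362.9]), array([28.1, 39.3]), -8.1)
blue [ 75 199  10  10  73] [0.473 0.48  0.169] [0.167 0.169 0.172] (array([473.3, 479.6]), array([24.4, 25.1]), 73.2)
blue [240 212  14  12 122] [0.436 0.017 0.118] [0.114 0.118 0.121] (array([435.4,  16.7]), array([27.6, 36.4]), 13.7)
side
blue [205  99   6   5  25] [0.474 0.472 0.168] [0.158 0.169 0.173] (array([474.4, 474.1]), array([20.8, 25.9]), 1.1)
blue [278 144   8   8  44] [0.685 0.109 0.129] [0.121 0.13  0.136] (array([685. , 109.3]), array([29.1, 43.4]), -9.4)
blue [282 153   8   9  42] [0.677 0.046 0.13 ] [0.122 0.13  0.137] (array([678.2,  48.8]), array([24.5, 37.7]), -12.1)
blue [221 174  10   8
[... 2680 characters left out ...]
4(-4)), (np.int64(553), np.int64(0), np.int64(-1)), (np.int64(551), np.int64(-56), np.int64(5)), (np.int64(551), np.int64(-105), np.int64(1))]
189 [(np.int64(545), np.int64(92), np.int64(-6)), (np.int64(543), np.int64(0), np.int64(-4)), (np.int64(542), np.int64(-56), np.int64(-3)), (np.int64(541), np.int64(-105), np.int64(-1))]
192 [(np.int64(534), np.int64(91), np.int64(-3)), (np.int64(533), np.int64(0), np.int64(-1)), (np.int64(532), np.int64(-55), np.int64(-2)), (np.int64(531), np.int64(-104), np.int64(1))]
195 [(np.int64(524), np.int64(91), np.int64(1)), (np.int64(523), np.int64(0), np.int64(-3)), (np.int64(522), np.int64(-55), np.int64(-3)), (np.int64(521), np.int64(-104), np.int64(0))]
```

```bash
cat >> m.py <<'E'
def caps(n,im,W,z0,dz=None):
    "blue cap outlines, sub-pixel, cast on the plane z=z0"
    k=6; f,cx,cy,T,_=cam(n); I=np.linalg.inv(T)
    h=cv2.cvtColor(cv2.resize(im,None,fx=k,fy=k,interpolation=cv2.INTER_CUBIC),cv2.COLOR_BGR2HSV)
    Z=cv2.resize(np.nan_to_num(W[...,2]).astype(np.float32),None,fx=k,fy=k,interpolation=cv2.INTER_LINEAR)
    b=((abs(h[...,0].astype(int)-115)<15)&(h[...,1]>110)&(Z>z0-.025)&(Z<z0+.015)).astype(np.uint8)
    out=[]
    for c in cv2.findContours(b,cv2.RETR_EXTERNAL,cv2.CHAIN_APPROX_NONE)[0]:
        if cv2.contourArea(c)<25*k*k: continue
        u=(c[:,0]+.5)/k-.5
        D=np.stack([(u[:,0]-cx)/f,-(u[:,1]-cy)/f,-np.ones(len(u))])
        R=(I[:3,:3]@D).T; P=I[:3,3]+R*((z0-I[2,3])/R[:,2])[:,None]
        out.append(rect(P))
    return out
E
python3 - <<'E'
from m import *
for n in("top","side"):
    z=np.load(n+"0.npz"); W=z["W"]
    for r in caps(n,z["im"],W,.118): print(n,*r)
    # side face of spares : body points, z .03...105
    for c in((.435,.015),(.490,-.365)):
        P=W.reshape(-1,3); P=P[(abs(P[:,0]-c[0])<.045)&(abs(P[:,1]-c[1])<.045)&(P[:,2]>.025)]
        print(" body",rect(P),len(P), "z max",P[:,2].max().round(3))
# near tray wall plane
P=np.load("top0.npz")["W"].reshape(-1,3); P=P[(P[:,2]>.045)&(P[:,2]<.085)&(P[:,0]>.57)&(P[:,0]<.63)&(abs(P[:,1]+.02)<.1)]
for _ in range(3):
    A=np.c_[P[:,1],P[:,2],np.ones(len(P))]; s=np.linalg.lstsq(A,P[:,0],rcond=None)[0]; e=P[:,0]-A@s; P=P[abs(e)<.004]
print("near wall x = %.3f y + %.3f z + %.4f"%tuple(s),len(P))
E
```

```text
top [435.5  17. ] [29.  38.1] 13.6
top [ 490.7 -362.4] [29.6 39.4] -10.3
top [ 661.6 -131.5] [21.5 37.4] -1.0
top [680.3  55. ] [23.1 39. ] -5.8
top [687.9 116.6] [23.4 38.7] -10.0
 body (array([435.5,  18.1]), array([40. , 49.4]), 13.6) 282 z max 0.124
 body (array([ 490.6, -361.1]), array([40.6, 51.1]), -10.8) 413 z max 0.122
side [ 490.1 -368.3] [28.8 42.2] -10.4
side [ 661.3 -128.1] [21.5 48.4] -8.1
side [435.7  10.6] [29.9 42.5] 15.2
side [683.5  58.4] [23.1 49.5] -12.9
side [846.1   7. ] [57.  70.8] -1.2
side [853.7  59.4] [35.7 50.9] -3.0
side [690.9 122.8] [25.4 59.4] -3.2
 body (array([436.7,  14.5]), array([43.1, 56.7]), 15.7) 376 z max 0.123
 body (array([ 492. , -367.7]), array([41.1, 52. ]), -10.1) 460 z max 0.123
near wall x = 0.108 y + 0.600 z + 0.5617 606
```

Request:
{"method": "carry_out", "body": {"series": [{"fingers": 1, "offset": [1.64, -5.46, 0], "turn": 3.94}, {"fingers": 1, "offset": [1.64, -5.46, 0], "turn": 3.94}, {"fingers": 1, "offset": [1.64, -5.46, 0], "turn": 3.94}, {"fingers": 1, "offset": [1.64, -5.46, 0], "turn": 3.94}, {"fingers": 1, "offset": [1.64, -5.46, 0], "turn": 3.94}, {"fingers": 1, "offset": [1.64, -5.46, 0], "turn": 3.94}, {"fingers": 1, "offset": [1.64, -5.46, 0], "turn": 3.94}, {"fingers": 1, "offset": [1.64, -5.46, 0], "turn": 3.94}, {"fingers": 1, "offset": [1.64, -5.46, 0], "turn": 3.94}, {"fingers": 1, "offset": [1.64, -5.46, 0], "turn": 3.94}, {"fingers": 1, "offset": [0, 0, 0], "turn": 0}, {"fingers": 1, "offset": [0, 0, 0], "turn": 0}], "newtons": 30}}

```text
time: 2.1
tcp_pos: [0.435, 0.0172, 0.2313]
ee_rot: [[-0.972, -0.235, -0.0], [-0.235, 0.972, 0.0], [0.0, 0.0, -1.0]]
wrist_force: [0.3, 0.4, -0.3]
gripper_width: 0.0857
grasp_force: 0.0
```

Accurate tracking. Now I'll descend and grip.

Request:
{"method": "carry_out", "body": {"series": [{"fingers": 1, "offset": [0, 0, -4.8], "turn": 0}, {"fingers": 1, "offset": [0, 0, -4.8], "turn": 0}, {"fingers": 1, "offset": [0, 0, -4.9], "turn": 0}, {"fingers": 1, "offset": [0, 0, 0], "turn": 0}, {"fingers": -1, "offset": [0, 0, 0], "turn": 0}, {"fingers": -1, "offset": [0, 0, 0], "turn": 0}, {"fingers": -1, "offset": [0, 0, 0], "turn": 0}, {"fingers": -1, "offset": [0, 0, 0], "turn": 0}, {"fingers": -1, "offset": [0, 0, 0], "turn": 0}], "newtons": 30}}

```text
time: 3.22
tcp_pos: [0.4367, 0.0173, 0.0883]
ee_rot: [[-0.972, -0.236, 0.004], [-0.236, 0.972, 0.0], [-0.004, -0.0, -1.0]]
wrist_force: [-0.1, 0.4, 5.4]
gripper_width: 0.0494
grasp_force: 30.4
```

```bash
python3 - <<'E'
from h import *
im,d,W=cloud("side"); np.savez("side1.npz",im=im,d=d,W=W)
cv2.imwrite("pics/side1.png",cv2.resize(im[100:250,150:330],None,fx=4,fy=4,interpolation=cv2.INTER_CUBIC))
P=W.reshape(-1,3); s=sensors.get_state(); t=s["tcp_pos"]; Y=s["ee_rot"][:,1]; X=s["ee_rot"][:,0]
q=P-t; y=q@Y; x=q@X
for z in np.arange(-.03,.13,.01):
    m=(abs(q[:,2]-z)<.005)&(abs(x)<.05)&(abs(y)<.08); 
    if m.sum(): print(z.round(3),m.sum(),np.percentile(y[m],[1,99]).round(3),np.percentile(x[m],[1,99]).round(3))
E
```

```text
-0.03 29 [-0.029  0.018] [-0.019  0.021]
-0.02 28 [-0.027  0.019] [-0.02   0.019]
-0.01 33 [-0.03   0.019] [-0.02  0.02]
0.0 30 [-0.031  0.018] [-0.02   0.021]
0.01 23 [-0.037  0.018] [-0.017  0.02 ]
0.02 44 [-0.041  0.023] [-0.013  0.02 ]
0.03 55 [-0.039  0.028] [-0.013  0.017]
0.04 17 [-0.041  0.031] [-0.005  0.011]
0.05 25 [-0.058  0.046] [-0.012  0.013]
0.06 32 [-0.059  0.057] [-0.012  0.013]
0.07 40 [-0.061  0.056] [-0.01   0.017]
0.08 36 [-0.066  0.057] [-0.01   0.017]
0.09 33 [-0.067  0.018] [-0.011  0.017]
0.1 51 [-0.07  0.04] [-0.013  0.019]
0.11 50 [-0.07   0.035] [-0.011  0.02 ]
0.12 20 [-0.042 -0.02 ] [-0.011  0.011]
```

View pics/side1.png

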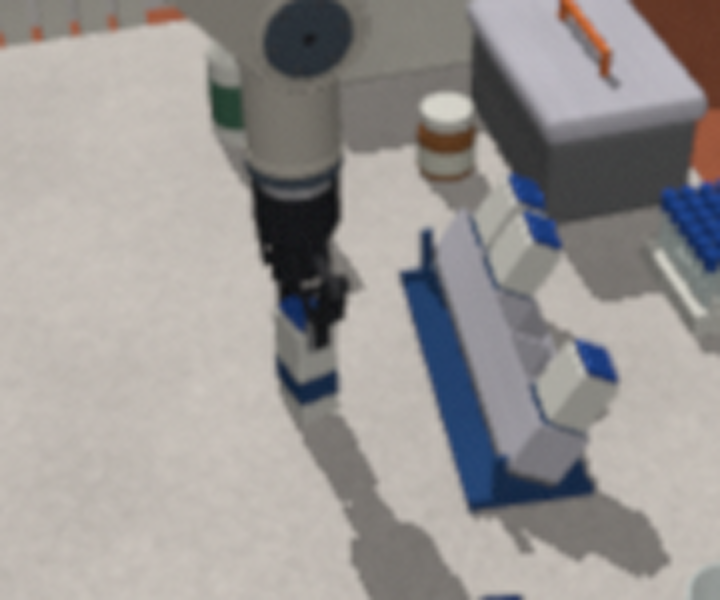

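Grip confirmed at width 49.4 mm, holding the centre spare at crop (305,340), and the finger tips are slim (about 11 mm). I can't command tilt, so I'll lift the pack and press its foot on the tray's 30° front wall to pivot it in the grip.

Request:
{"method": "carry_out", "body": {"series": [{"fingers": -1, "offset": [0, 0, 4.5], "turn": 0}, {"fingers": -1, "offset": [3.95, -1.75, 0], "turn": -6.6}, {"fingers": -1, "offset": [3.95, -1.75, 0], "turn": -6.6}, {"fingers": -1, "offset": [3.95, -1.75, 0], "turn": -6.7}, {"fingers": -1, "offset": [0, 0, 0], "turn": 0}, {"fingers": -1, "offset": [1, -0.11, 0], "turn": 0}, {"fingers": -1, "offset": [1, -0.11, 0], "turn": 0}, {"fingers": -1, "offset": [1, -0.11, 0], "turn": 0}, {"fingers": -1, "offset": [0.5, -0.05, 0], "turn": 0}], "newtons": 25}}

```text
time: 4.4
tcp_pos: [0.5888, -0.039, 0.1317]
ee_rot: [[-0.994, 0.107, -0.0], [0.107, 0.994, -0.0], [0.0, -0.0, -1.0]]
wrist_force: [-2.5, -0.7, 4.3]
gripper_width: 0.0493
grasp_force: 30.7
```

```bash
cat >> m.py <<'E'
def tilt(n="side",tag=None,box=None):
    "tilt of the held pack in the rack's x-z plane from white body points below the TCP"
    im,d,W=cloud(n); s=sensors.get_state(); t=s["tcp_pos"]; u=np.array([.994,-.109,0]); v=np.array([.109,.994,0])
    q=W.reshape(-1,3)-t; h=cv2.cvtColor(im,cv2.COLOR_BGR2HSV).reshape(-1,3)
    if tag: 
        a,b,c,e=box; cv2.imwrite(f"pics/{tag}.png",cv2.resize(im[a:b,c:e],None,fx=5,fy=5,interpolation=cv2.INTER_CUBIC))
    return im,W,q@u,q@v,q[:,2],t
E
python3 - <<'E'
from m import *
im,W,x,y,z,t=tilt("side","tilt1",(110,230,200,340))
print(t)
E
```

```text
[ 0.58927843 -0.03906165  0.1316042 ]
```

View pics/tilt1.png

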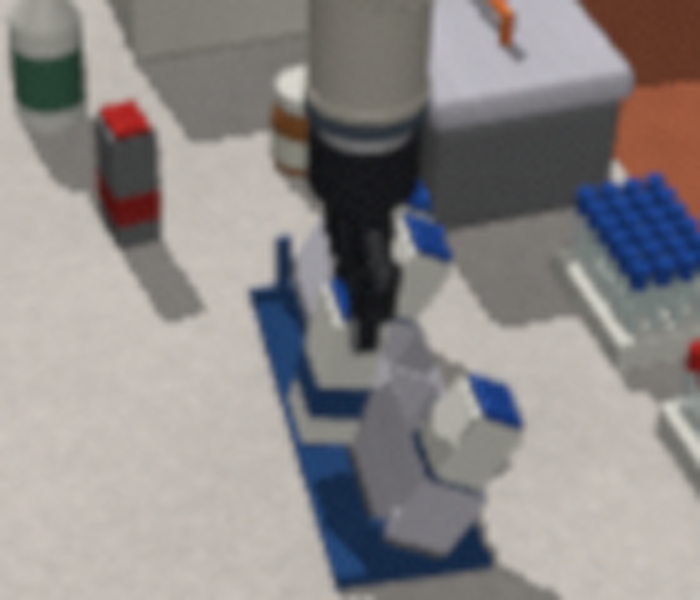

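The pack pivots easily (its foot is against the wall at about (370,420)). I'll continue until it lies flush.

Request:
{"method": "carry_out", "body": {"series": [{"fingers": -1, "offset": [1, -0.11, 0], "turn": 0}, {"fingers": -1, "offset": [1, -0.11, 0], "turn": 0}, {"fingers": -1, "offset": [0.5, -0.05, 0], "turn": 0}, {"fingers": -1, "offset": [0.3, -0.03, 0], "turn": 0}, {"fingers": -1, "offset": [0, 0, 0], "turn": 0}], "newtons": 25}}

```text
time: 5.08
tcp_pos: [0.6167, -0.0422, 0.1311]
ee_rot: [[-0.994, 0.108, -0.0], [0.108, 0.994, 0.0], [0.0, 0.0, -1.0]]
wrist_force: [-2.6, -0.4, -1.9]
gripper_width: 0.0491
grasp_force: 29.9
```

```bash
cat >> m.py <<'E'
def near_tilt(n="top",lo=-.085,hi=-.008):
    im,W,x,y,z,t=tilt(n); m=(abs(y)<.02)&(z>lo)&(z<hi)&(x<.02)&(x>-.10)
    X,Z=x[m],z[m]; k=np.ones(len(X),bool)
    for _ in range(5):
        p=np.polyfit(Z[k],X[k],1); e=X-np.polyval(p,Z); k=abs(e)<max(.003,2*np.median(abs(e[k])))
    return dict(tilt=np.degrees(np.arctan(p[0])).round(1),x_at_tip=p[1].round(4),n=int(k.sum()),of=len(X),rms=e[k].std().round(4),zmin=Z[k].min().round(3),tcp=t.round(4))
E
python3 - <<'E'
from m import *
print(near_tilt("top"));print(near_tilt("side"))
E
```

```text
Traceback (most recent call last):
  File "m.py", line 31, in near_tilt
    p=np.polyfit(Z[k],X[k],1); e=X-np.polyval(p,Z); k=abs(e)<max(.003,2*np.median(abs(e[k])))
TypeError: expected non-empty vector for x
```

```bash
python3 - <<'E'
from m import *
try: print(near_tilt("side"))
except Exception as e: print(e)
im,W,x,y,z,t=tilt("side","tilt2",(110,230,200,340))
# -y side face of the pack: points with y about -25 mm
for lo in range(-100,60,10):
    m=(abs(y+.027)<.007)&(abs(z-lo/1000-.005)<.005)&(abs(x)<.1)
    if m.sum()>3: print(lo+5,m.sum(),(np.percentile(x[m],[3,97])*1000).round())
E
```

```text
{'tilt': np.float64(25.0), 'x_at_tip': np.float64(-0.0334), 'n': 86, 'of': 120, 'rms': np.float64(0.0014), 'zmin': np.float64(-0.068), 'tcp': array([ 0.6167, -0.0422,  0.1313])}
-85 7 [-34. -28.]
-75 17 [-45. -21.]
-65 29 [-63. -16.]
-55 31 [-57. -12.]
-45 32 [-57.  -4.]
-35 27 [-50. -10.]
-25 25 [-47.  -2.]
-15 28 [-41.   0.]
-5 25 [-36.   4.]
5 19 [-29.   3.]
15 20 [-26.  14.]
25 17 [-21.   6.]
35 5 [-19.  -8.]
55 4 [-11.  -9.]
```

View pics/tilt2.png

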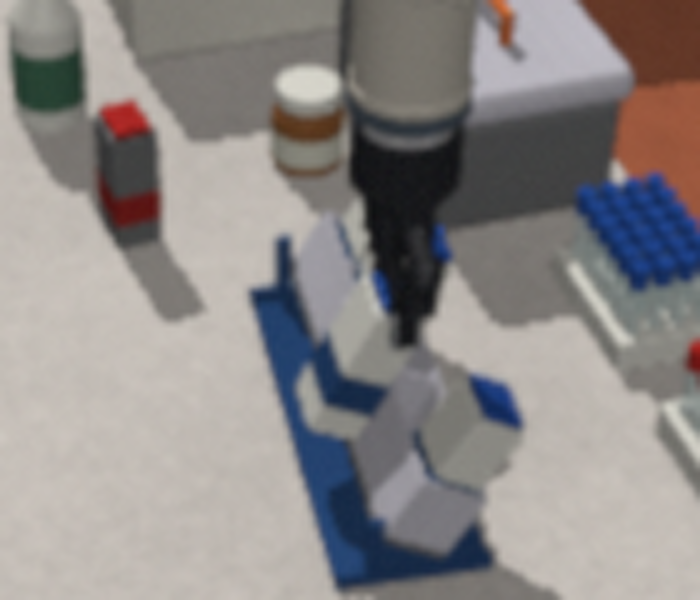

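The pack leans about 27°, parallel to the wall. I'll firm the grip, lift, carry it over pocket 1 and check the tilt before inserting.

Request:
{"method": "carry_out", "body": {"series": [{"fingers": -1, "offset": [0, 0, 0], "turn": 0}, {"fingers": -1, "offset": [-0.5, 0.05, 3.5], "turn": 0}, {"fingers": -1, "offset": [0, 0, 3.5], "turn": 0}, {"fingers": -1, "offset": [2.4, -0.95, 0], "turn": 0}, {"fingers": -1, "offset": [2.4, -0.95, 0], "turn": 0}, {"fingers": -1, "offset": [2.4, -0.9, 0], "turn": 0}, {"fingers": -1, "offset": [0, 0, -2], "turn": 0}, {"fingers": -1, "offset": [0, 0, 0], "turn": 0}], "newtons": 60}}

```text
time: 6.22
tcp_pos: [0.6818, -0.0694, 0.1788]
ee_rot: [[-0.994, 0.108, -0.004], [0.108, 0.994, 0.0], [0.004, 0.0, -1.0]]
wrist_force: [-1.0, -0.1, -2.5]
gripper_width: 0.049
grasp_force: 67.4
```

```bash
python3 - <<'E'
from m import *
print(near_tilt("side"))
im,W,x,y,z,t=tilt("side","ins1",(110,230,220,360))
E
```

```text
{'tilt': np.float64(25.4), 'x_at_tip': np.float64(-0.0326), 'n': 95, 'of': 103, 'rms': np.float64(0.0014), 'zmin': np.float64(-0.067), 'tcp': array([ 0.6822, -0.0694,  0.1798])}
```

View pics/ins1.png

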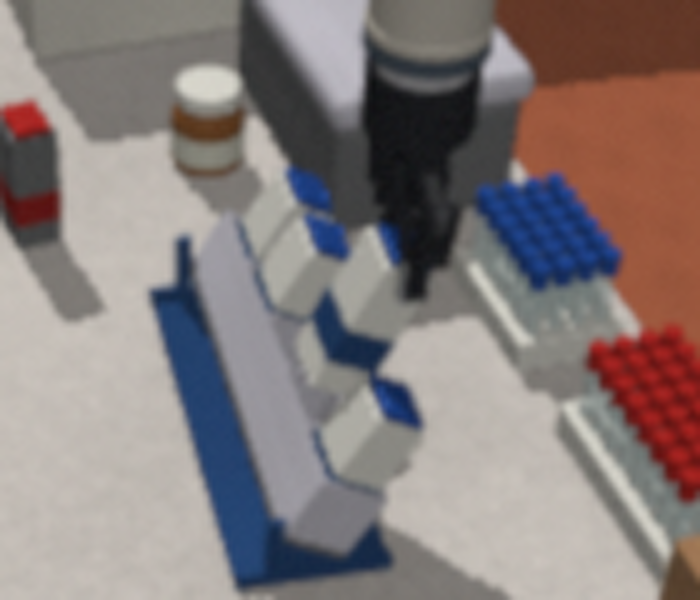

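The tilt held at about 26°. The pack hangs over pocket 1 at (345,370), so I'll insert along the pocket axis.

Request:
{"method": "carry_out", "body": {"series": [{"fingers": -1, "offset": [0, 0, -1.8], "turn": 0}, {"fingers": -1, "offset": [-0.6, 0.07, -1.04], "turn": 0}, {"fingers": -1, "offset": [-0.6, 0.07, -1.04], "turn": 0}, {"fingers": -1, "offset": [-0.6, 0.07, -1.04], "turn": 0}, {"fingers": -1, "offset": [0, 0, 0], "turn": 0}]}}

```text
time: 6.95
tcp_pos: [0.6654, -0.0676, 0.1312]
ee_rot: [[-0.994, 0.108, -0.0], [0.108, 0.994, 0.0], [0.0, 0.0, -1.0]]
wrist_force: [3.3, -1.7, -8.0]
gripper_width: 0.049
grasp_force: 66.7
```

Request:
{"method": "carry_out", "body": {"series": [{"fingers": 0.35, "offset": [0, 0, 0], "turn": 0}, {"fingers": 0.35, "offset": [0, 0, 0], "turn": 0}, {"fingers": 0.35, "offset": [0, 0, 0], "turn": 0}, {"fingers": 0.35, "offset": [0, 0, 0], "turn": 0}]}}

```text
time: 7.45
tcp_pos: [0.6657, -0.0676, 0.1323]
ee_rot: [[-0.994, 0.108, 0.0], [0.108, 0.994, -0.0], [-0.0, -0.0, -1.0]]
wrist_force: [-0.2, -1.0, 1.1]
gripper_width: 0.0579
grasp_force: 0.0
```

```bash
python3 - <<'E'
from m import *
im,W,x,y,z,t=tilt("side","rel1",(120,220,230,350))
E
```

View pics/rel1.png

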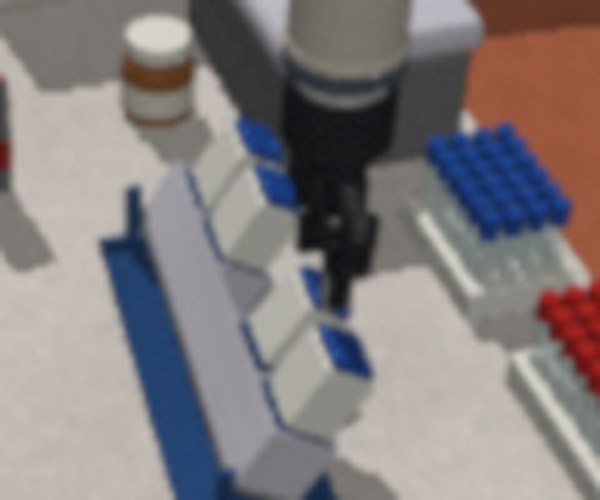

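The pack slid down beside its neighbours (caps at (310,285) and (345,350)). I'll back off upward, shut the fingers and compare the cap heights.

Request:
{"method": "carry_out", "body": {"series": [{"fingers": 0.35, "offset": [0, 0, 3.5], "turn": 0}, {"fingers": -1, "offset": [0, 0, 3], "turn": 0}, {"fingers": -1, "offset": [0, 0, 0], "turn": 0}, {"fingers": -1, "offset": [0, 0, 0], "turn": 0}, {"fingers": -1, "offset": [0, 0, 0], "turn": 0}, {"fingers": -1, "offset": [0, 0, 0], "turn": 0}], "newtons": 30}}

```text
time: 8.25
tcp_pos: [0.6652, -0.0675, 0.1961]
ee_rot: [[-0.994, 0.108, -0.002], [0.108, 0.994, 0.0], [0.002, -0.0, -1.0]]
wrist_force: [-0.9, 0.1, -0.5]
gripper_width: -0.0
grasp_force: 0.0
```

```bash
cat >> m.py <<'E'
def capz(n="side"):
    im,d,W=cloud(n); h=cv2.cvtColor(im,cv2.COLOR_BGR2HSV)
    b=((abs(h[...,0].astype(int)-115)<15)&(h[...,1]>120)&(W[...,2]>.09)&(W[...,2]<.2)&(abs(W[...,1])<.2)&(W[...,0]>.6)&(W[...,0]<.72)).astype(np.uint8)
    k,L,S,C=cv2.connectedComponentsWithStats(b)
    for i in range(1,k):
        if S[i,4]>15: P=W[L==i]; print(n,S[i,4],(P.mean(0)*1000).round(1),np.percentile(P[:,2],[5,95]).round(3))
E
python3 -c "
from m import *
capz()"
```

```text
side 44 [685.1 108.4 129.4] [0.119 0.136]
side 42 [677.5  46.3 129.5] [0.119 0.137]
side 42 [664.7 -76.3 130.1] [0.122 0.137]
side 46 [ 654.7 -139.4  130.5] [0.122 0.137]
```

Its height already matches the others. I'll press lightly on the cap to make sure.

Request:
{"method": "carry_out", "body": {"series": [{"fingers": -1, "offset": [0.4, -0.15, -2.8], "turn": 0}, {"fingers": -1, "offset": [0, 0, -2.8], "turn": 0}, {"fingers": -1, "offset": [0, 0, -0.3], "turn": 0}, {"fingers": -1, "offset": [0, 0, -0.2], "turn": 0}, {"fingers": -1, "offset": [0, 0, -0.2], "turn": 0}]}}

```text
time: 8.93
tcp_pos: [0.6705, -0.0692, 0.1353]
ee_rot: [[-0.994, 0.108, 0.002], [0.108, 0.994, -0.0], [-0.002, 0.0, -1.0]]
wrist_force: [-0.2, -0.8, 0.2]
gripper_width: 0.0003
grasp_force: 0.0
```

Request:
{"method": "carry_out", "body": {"series": [{"fingers": -1, "offset": [0, 0, -0.2], "turn": 0}, {"fingers": -1, "offset": [0, 0, -0.2], "turn": 0}, {"fingers": -1, "offset": [0, 0, 0], "turn": 0}]}}

```text
time: 9.3
tcp_pos: [0.6716, -0.0693, 0.1326]
ee_rot: [[-0.994, 0.108, 0.004], [0.108, 0.994, -0.001], [-0.005, -0.0, -1.0]]
wrist_force: [0.4, -0.4, 10.0]
gripper_width: 0.0003
grasp_force: 4.5
```

Contact at the expected height, firm at 10 N, so pack 1 is home. On to the second spare.

Request:
{"method": "carry_out", "body": {"series": [{"fingers": -1, "offset": [0, 0, 5], "turn": 0}, {"fingers": 1, "offset": [0, 0, 4], "turn": 0}, {"fingers": 1, "offset": [-3.01, -4.88, 0], "turn": -0.7}, {"fingers": 1, "offset": [-3.01, -4.88, 0], "turn": -0.7}, {"fingers": 1, "offset": [-3.01, -4.88, 0], "turn": -0.7}, {"fingers": 1, "offset": [-3.01, -4.88, 0], "turn": -0.7}, {"fingers": 1, "offset": [-3.01, -4.88, 0], "turn": -0.7}, {"fingers": 1, "offset": [-3.01, -4.88, 0], "turn": -0.8}, {"fingers": 1, "offset": [0, 0, 0], "turn": 0}, {"fingers": 1, "offset": [0, 0, 0], "turn": 0}], "newtons": 30}}

```text
time: 10.55
tcp_pos: [0.4892, -0.3618, 0.2203]
ee_rot: [[-0.983, 0.183, 0.0], [0.183, 0.983, 0.0], [-0.0, 0.0, -1.0]]
wrist_force: [0.4, 0.5, -0.1]
gripper_width: 0.0855
grasp_force: 0.0
```

```bash
python3 -c "
from m import *
capz()
print(sensors.get_state()['tcp_pos'])"
```

```text
side 48 [ 654.7 -139.1  130.7] [0.123 0.136]
[ 0.48956479 -0.36118734  0.22024659]
```

Request:
{"method": "carry_out", "body": {"series": [{"fingers": 1, "offset": [0.1, 0, -4.5], "turn": 0}, {"fingers": 1, "offset": [0, 0, -4.5], "turn": 0}, {"fingers": 1, "offset": [0, 0, -4.4], "turn": 0}, {"fingers": 1, "offset": [0, 0, 0], "turn": 0}, {"fingers": -1, "offset": [0, 0, 0], "turn": 0}, {"fingers": -1, "offset": [0, 0, 0], "turn": 0}, {"fingers": -1, "offset": [0, 0, 0], "turn": 0}, {"fingers": -1, "offset": [0, 0, 0], "turn": 0}, {"fingers": -1, "offset": [0, 0, 0], "turn": 0}], "newtons": 30}}

```text
time: 11.72
tcp_pos: [0.4914, -0.3627, 0.0884]
ee_rot: [[-0.983, 0.183, 0.003], [0.183, 0.983, -0.002], [-0.004, -0.001, -1.0]]
wrist_force: [0.1, 1.0, 6.8]
gripper_width: 0.0494
grasp_force: 31.3
```

Request:
{"method": "carry_out", "body": {"series": [{"fingers": -1, "offset": [0, 0, 6], "turn": 0}, {"fingers": -1, "offset": [0, 0, 2], "turn": 0}, {"fingers": -1, "offset": [1.06, 5.46, 0], "turn": 0.7}, {"fingers": -1, "offset": [1.06, 5.46, 0], "turn": 0.7}, {"fingers": -1, "offset": [1.06, 5.46, 0], "turn": 0.7}, {"fingers": -1, "offset": [1.06, 5.46, 0], "turn": 0.7}, {"fingers": -1, "offset": [1.06, 5.46, 0], "turn": 0.7}, {"fingers": -1, "offset": [1.06, 5.46, 0], "turn": 0.8}, {"fingers": -1, "offset": [0, 0, -3.5], "turn": 0}, {"fingers": -1, "offset": [0, 0, 0], "turn": 0}], "newtons": 30}}

```text
time: 12.98
tcp_pos: [0.552, -0.0336, 0.13]
ee_rot: [[-0.994, 0.107, -0.004], [0.107, 0.994, 0.0], [0.004, -0.0, -1.0]]
wrist_force: [-0.5, 0.7, -1.3]
gripper_width: 0.0496
grasp_force: 33.5
```

Request:
{"method": "carry_out", "body": {"series": [{"fingers": -1, "offset": [1, -0.11, 0], "turn": 0}, {"fingers": -1, "offset": [1, -0.11, 0], "turn": 0}, {"fingers": -1, "offset": [1, -0.11, 0], "turn": 0}, {"fingers": -1, "offset": [1, -0.11, 0], "turn": 0}, {"fingers": -1, "offset": [1, -0.11, 0], "turn": 0}, {"fingers": -1, "offset": [1, -0.11, 0], "turn": 0}, {"fingers": -1, "offset": [0.4, -0.04, 0], "turn": 0}, {"fingers": -1, "offset": [0, 0, 0], "turn": 0}], "newtons": 25}}

```text
time: 13.98
tcp_pos: [0.6177, -0.0412, 0.1307]
ee_rot: [[-0.994, 0.108, -0.0], [0.108, 0.994, 0.0], [0.0, 0.0, -1.0]]
wrist_force: [-3.6, -0.1, -1.7]
gripper_width: 0.0494
grasp_force: 33.9
```

```bash
python3 -c "
from m import *
print(near_tilt('side'))"
```

```text
{'tilt': np.float64(26.4), 'x_at_tip': np.float64(-0.0333), 'n': 84, 'of': 114, 'rms': np.float64(0.0013), 'zmin': np.float64(-0.066), 'tcp': array([ 0.6177, -0.0411,  0.1309])}
```

Request:
{"method": "carry_out", "body": {"series": [{"fingers": -1, "offset": [0, 0, 0], "turn": 0}, {"fingers": -1, "offset": [-0.5, 0.05, 3.5], "turn": 0}, {"fingers": -1, "offset": [0, 0, 3.5], "turn": 0}, {"fingers": -1, "offset": [2.5, 1.04, 0], "turn": 0}, {"fingers": -1, "offset": [2.5, 1.04, 0], "turn": 0}, {"fingers": -1, "offset": [2.5, 1.04, 0], "turn": 0}, {"fingers": -1, "offset": [0, 0, -2], "turn": 0}, {"fingers": -1, "offset": [0, 0, 0], "turn": 0}], "newtons": 60}}

```text
time: 15.02
tcp_pos: [0.6861, -0.0096, 0.1788]
ee_rot: [[-0.994, 0.108, -0.003], [0.108, 0.994, -0.0], [0.003, -0.0, -1.0]]
wrist_force: [-0.8, 0.8, -1.9]
gripper_width: 0.0485
grasp_force: 67.4
```

```bash
python3 - <<'E'
from m import *
print(near_tilt("side"))
im,W,x,y,z,t=tilt("side","ins2",(110,230,220,360)); capz()
E
```

```text
{'tilt': np.float64(25.7), 'x_at_tip': np.float64(-0.033), 'n': 91, 'of': 95, 'rms': np.float64(0.0014), 'zmin': np.float64(-0.068), 'tcp': array([ 0.6865, -0.0098,  0.1799])}
side 38 [683.8 110.  130.5] [0.124 0.137]
side 73 [645.  -22.1 142.5] [0.13  0.155]
side 35 [665.2 -78.  130.2] [0.124 0.136]
side 48 [ 654.9 -139.9  131. ] [0.124 0.137]
```

View pics/ins2.png

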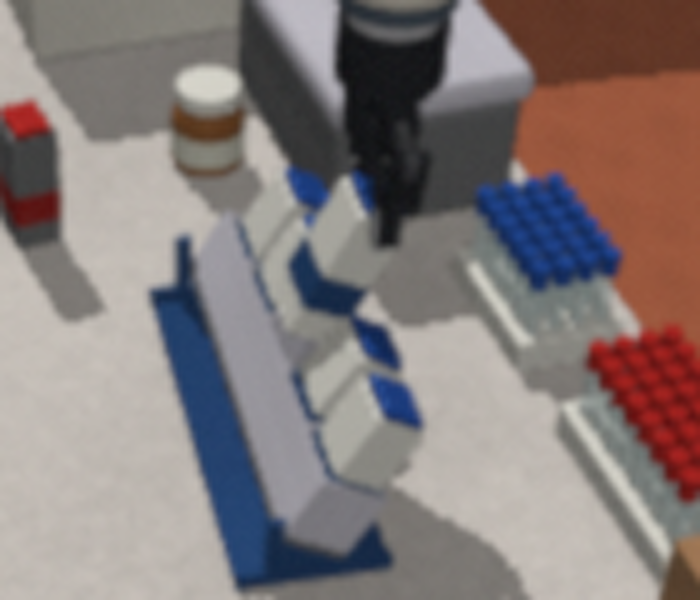

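The second pack is at (335,260), over pocket 2, with the same 26° tilt. Inserting now.

Request:
{"method": "carry_out", "body": {"series": [{"fingers": -1, "offset": [0.15, 0.04, -1.8], "turn": 0}, {"fingers": -1, "offset": [-0.6, 0.07, -1.04], "turn": 0}, {"fingers": -1, "offset": [-0.6, 0.07, -1.04], "turn": 0}, {"fingers": -1, "offset": [-0.6, 0.07, -1.04], "turn": 0}, {"fingers": -1, "offset": [0, 0, 0], "turn": 0}]}}

```text
time: 15.8
tcp_pos: [0.6718, -0.0072, 0.131]
ee_rot: [[-0.994, 0.108, 0.002], [0.108, 0.994, -0.0], [-0.003, 0.0, -1.0]]
wrist_force: [5.4, -0.9, -6.4]
gripper_width: 0.0487
grasp_force: 66.7
```

Same readings as the first insertion. Releasing, backing off and shutting the fingers.

Request:
{"method": "carry_out", "body": {"series": [{"fingers": 0.35, "offset": [0, 0, 0], "turn": 0}, {"fingers": 0.35, "offset": [0, 0, 0], "turn": 0}, {"fingers": 0.35, "offset": [0, 0, 0], "turn": 0}, {"fingers": 0.35, "offset": [0, 0, 0], "turn": 0}, {"fingers": 0.35, "offset": [0, 0, 3.5], "turn": 0}, {"fingers": -1, "offset": [0, 0, 3], "turn": 0}, {"fingers": -1, "offset": [0, 0, 0], "turn": 0}, {"fingers": -1, "offset": [0, 0, 0], "turn": 0}, {"fingers": -1, "offset": [0, 0, 0], "turn": 0}, {"fingers": -1, "offset": [0, 0, 0], "turn": 0}], "newtons": 30}}

```text
time: 17.05
tcp_pos: [0.6707, -0.0071, 0.1959]
ee_rot: [[-0.994, 0.108, -0.002], [0.108, 0.994, 0.0], [0.002, -0.0, -1.0]]
wrist_force: [0.4, 1.1, -0.8]
gripper_width: -0.0003
grasp_force: 0.0
```

```bash
python3 -c "
from m import *
capz()"
```

```text
side 44 [685.2 108.6 129.2] [0.121 0.137]
side 42 [677.5  46.4 129.4] [0.122 0.135]
side 42 [669.9 -14.7 130.4] [0.122 0.136]
side 40 [665.2 -76.1 130.2] [0.124 0.136]
side 47 [ 654.7 -138.8  130.5] [0.124 0.137]
```

Request:
{"method": "carry_out", "body": {"series": [{"fingers": -1, "offset": [0.5, -0.1, -2.8], "turn": 0}, {"fingers": -1, "offset": [0, 0, -2.8], "turn": 0}, {"fingers": -1, "offset": [0, 0, -0.3], "turn": 0}, {"fingers": -1, "offset": [0, 0, -0.2], "turn": 0}, {"fingers": -1, "offset": [0, 0, -0.2], "turn": 0}, {"fingers": -1, "offset": [0, 0, -0.2], "turn": 0}, {"fingers": -1, "offset": [0, 0, -0.2], "turn": 0}, {"fingers": -1, "offset": [0, 0, 0], "turn": 0}]}}

```text
time: 18.1
tcp_pos: [0.6777, -0.0082, 0.1321]
ee_rot: [[-0.994, 0.108, 0.004], [0.108, 0.994, -0.0], [-0.004, 0.0, -1.0]]
wrist_force: [0.3, 0.1, 9.7]
gripper_width: -0.0003
grasp_force: 4.0
```

Same height and force, so pack 2 is home too. I'll retreat toward the robot for a last look.

Request:
{"method": "carry_out", "body": {"series": [{"fingers": -1, "offset": [0, 0, 5], "turn": 0}, {"fingers": -1, "offset": [0, 0, 5], "turn": 0}, {"fingers": -1, "offset": [-4, 3.5, 1], "turn": 0}, {"fingers": -1, "offset": [-4, 3.5, 1], "turn": 0}, {"fingers": -1, "offset": [-4, 3.5, 1], "turn": 0}, {"fingers": -1, "offset": [-4, 3.5, 1], "turn": 0}, {"fingers": -1, "offset": [-4, 3.5, 1], "turn": 0}, {"fingers": -1, "offset": [-4, 3.5, 0], "turn": 0}, {"fingers": -1, "offset": [0, 0, 0], "turn": 0}]}}

```text
time: 19.23
tcp_pos: [0.4339, 0.2036, 0.2805]
ee_rot: [[-0.994, 0.105, 0.0], [0.105, 0.994, 0.001], [-0.0, 0.001, -1.0]]
wrist_force: [0.8, -0.7, -0.0]
gripper_width: -0.0001
grasp_force: 0.0
```

```bash
python3 - <<'E'
from m import *
im,W,x,y,z,t=tilt("side","end",(110,230,200,340)); capz(); capz("top")
E
```

```text
side 44 [685.2 108.6 129.2] [0.122 0.136]
side 42 [677.3  45.9 129.8] [0.121 0.138]
side 39 [671.1 -14.8 130.4] [0.123 0.137]
side 40 [665.2 -76.1 130.2] [0.122 0.137]
side 49 [ 655.  -139.2  130.8] [0.124 0.138]
top 81 [682.8 114.9 129.5] [0.122 0.135]
top 81 [675.9  53.8 129.6] [0.124 0.136]
top 76 [671.6  -7.  129.4] [0.122 0.135]
top 76 [666.6 -67.5 128.8] [0.121 0.135]
top 78 [ 656.1 -130.   129.3] [0.121 0.136]
```

View pics/end.png

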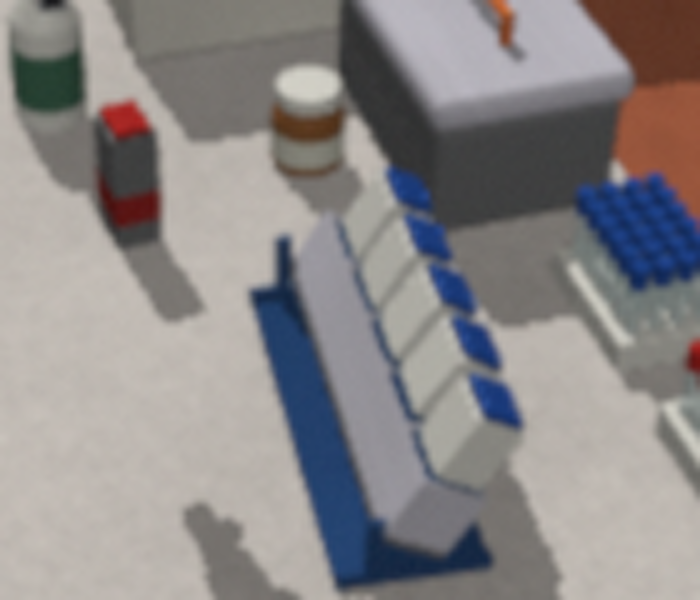

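All five caps are in line and level. The top of pack 1 (at (475,345)) leans about 3 mm too far downhill, and pack 2 (at (450,290)) about 1.5 mm. My vertical press probably tipped them over the low wall's rim. I'll nudge both back gently from the downhill side.

Request:
{"method": "carry_out", "body": {"series": [{"fingers": -1, "offset": [3.93, -3.97, -1], "turn": 0}, {"fingers": -1, "offset": [3.93, -3.97, -1], "turn": 0}, {"fingers": -1, "offset": [3.93, -3.97, -1], "turn": 0}, {"fingers": -1, "offset": [3.93, -3.97, -1], "turn": 0}, {"fingers": -1, "offset": [3.93, -3.97, -1], "turn": 0}, {"fingers": -1, "offset": [3.93, -3.97, -1], "turn": 0}, {"fingers": -1, "offset": [3.93, -3.97, -1], "turn": 0}, {"fingers": -1, "offset": [0.2, 0, -5], "turn": 0}, {"fingers": -1, "offset": [0, 0, -5], "turn": 0}, {"fingers": -1, "offset": [0, 0, 0], "turn": 0}]}}

```text
time: 20.62
tcp_pos: [0.7102, -0.0774, 0.1049]
ee_rot: [[-0.994, 0.11, -0.009], [0.11, 0.994, 0.001], [0.009, -0.0, -1.0]]
wrist_force: [0.4, 0.4, 0.1]
gripper_width: -0.0
grasp_force: 0.0
```

Request:
{"method": "carry_out", "body": {"series": [{"fingers": -1, "offset": [-0.8, 0.09, 0], "turn": 0}, {"fingers": -1, "offset": [-0.4, 0.04, 0], "turn": 0}, {"fingers": -1, "offset": [-0.2, 0.02, 0], "turn": 0}, {"fingers": -1, "offset": [-0.2, 0.02, 0], "turn": 0}, {"fingers": -1, "offset": [0, 0, 0], "turn": 0}]}}

```text
time: 21.25
tcp_pos: [0.6973, -0.0742, 0.1104]
ee_rot: [[-0.994, 0.108, 0.001], [0.108, 0.994, -0.0], [-0.001, -0.0, -1.0]]
wrist_force: [1.0, 0.3, 0.0]
gripper_width: -0.0005
grasp_force: 0.0
```

Request:
{"method": "carry_out", "body": {"series": [{"fingers": -1, "offset": [-0.3, 0.03, 0], "turn": 0}, {"fingers": -1, "offset": [-0.2, 0.02, 0], "turn": 0}, {"fingers": -1, "offset": [0, 0, 0], "turn": 0}]}}

```text
time: 21.62
tcp_pos: [0.6921, -0.0738, 0.1098]
ee_rot: [[-0.994, 0.108, -0.0], [0.108, 0.994, 0.0], [0.0, 0.0, -1.0]]
wrist_force: [0.7, -0.2, 0.6]
gripper_width: 0.0003
grasp_force: 0.1
```

Request:
{"method": "carry_out", "body": {"series": [{"fingers": -1, "offset": [-0.2, 0.02, 0], "turn": 0}, {"fingers": -1, "offset": [0, 0, 0], "turn": 0}]}}

```text
time: 21.88
tcp_pos: [0.6901, -0.0736, 0.1098]
ee_rot: [[-0.994, 0.108, -0.0], [0.108, 0.994, -0.0], [0.0, -0.0, -1.0]]
wrist_force: [-1.2, -0.2, -0.8]
gripper_width: -0.0
grasp_force: 0.1
```

Request:
{"method": "carry_out", "body": {"series": [{"fingers": -1, "offset": [-0.2, 0.02, 0], "turn": 0}, {"fingers": -1, "offset": [0, 0, 0], "turn": 0}]}}

```text
time: 22.12
tcp_pos: [0.6885, -0.0734, 0.1101]
ee_rot: [[-0.994, 0.108, 0.001], [0.108, 0.994, -0.0], [-0.001, -0.0, -1.0]]
wrist_force: [1.4, -0.9, 0.1]
gripper_width: -0.0002
grasp_force: 0.8
```

```bash
python3 -c "
from m import *
capz(); capz('top')"
```

```text
side 44 [685.4 109.1 128.8] [0.12  0.136]
side 42 [677.3  46.  129.7] [0.122 0.138]
side 39 [671.3 -14.2 129.9] [0.121 0.135]
side 51 [659.3 -75.6 132.1] [0.124 0.14 ]
side 48 [ 655.1 -139.5  130.6] [0.122 0.136]
top 81 [682.7 114.8 129.7] [0.123 0.135]
top 80 [676.   53.5 129.5] [0.122 0.135]
```

Request:
{"method": "carry_out", "body": {"series": [{"fingers": -1, "offset": [2.2, -0.24, 0], "turn": 0}, {"fingers": -1, "offset": [0.67, 6.16, 0], "turn": 0}, {"fingers": -1, "offset": [0, 0, 0], "turn": 0}]}}

```text
time: 22.6
tcp_pos: [0.7169, -0.0106, 0.1095]
ee_rot: [[-0.994, 0.105, -0.001], [0.105, 0.994, 0.001], [0.001, 0.001, -1.0]]
wrist_force: [-0.5, 0.1, 0.0]
gripper_width: 0.0001
grasp_force: 0.0
```

```bash
python3 -c "
from m import *
capz(); capz('top')"
```

```text
side 44 [685.2 108.7 129.2] [0.121 0.136]
side 42 [677.5  46.3 129.5] [0.12  0.138]
side 39 [671.1 -14.7 130.4] [0.123 0.136]
side 39 [666.5 -76.7 129.6] [0.122 0.136]
side 48 [ 655.1 -139.6  130.7] [0.123 0.137]
top 40 [ 656.2 -139.2  128.6] [0.121 0.137]
```

Pack 1 settles back under gravity to about 3° of extra lean within the pocket's play, on the floor and resting on the low wall. That is its natural resting place, so pack 2 needs no nudge. I'll retreat upward, do a final check and hand in.

Request:
{"method": "carry_out", "body": {"series": [{"fingers": -1, "offset": [0.3, 0, 5], "turn": 0}, {"fingers": -1, "offset": [0, 0, 6], "turn": 0}, {"fingers": -1, "offset": [0, 0, 4], "turn": 0}, {"fingers": -1, "offset": [-5, 3, 0], "turn": 0}, {"fingers": -1, "offset": [-5, 3, 0], "turn": 0}, {"fingers": -1, "offset": [-5, 3, 0], "turn": 0}, {"fingers": -1, "offset": [-5, 3, 0], "turn": 0}, {"fingers": -1, "offset": [-5, 3, 0], "turn": 0}, {"fingers": -1, "offset": [-5, 3, 0], "turn": 0}, {"fingers": -1, "offset": [0, 0, 0], "turn": 0}, {"fingers": -1, "offset": [0, 0, 0], "turn": 0}]}}

```text
time: 24.08
tcp_pos: [0.4205, 0.1653, 0.2603]
ee_rot: [[-0.994, 0.108, 0.001], [0.108, 0.994, -0.0], [-0.001, -0.0, -1.0]]
wrist_force: [-0.3, -0.2, 0.2]
gripper_width: -0.0
grasp_force: 0.0
```

```bash
python3 - <<'E'
from m import *
capz(); capz("top")
im,d,W=cloud("side"); u=np.array([.994,-.109,0]); v=np.array([.109,.994,0])
im,d,W=cloud("top"); P=W.reshape(-1,3)
# lean of each pack from its uphill face (top view)
for i in range(5):
    F=np.array([596+6.75*i,-123.8+61.6*i,0])/1000; q=P-F; x,y,z=q@u,q@v,q[:,2]
    m=(abs(y)<.018)&(z>.092)&(z<.125)&(x>-.02)&(x<.05); X,Z=x[m],z[m]; p=np.polyfit(Z,X,1); k=abs(X-np.polyval(p,Z))<.003; p=np.polyfit(Z[k],X[k],1)
    print(i,k.sum(),"lean",np.degrees(np.arctan(p[0])).round(1),"x@110",(np.polyval(p,.11)*1000).round(1))
E
```

```text
side 43 [685.1 109.  129.1] [0.122 0.136]
side 42 [677.   45.3 130.3] [0.123 0.137]
side 39 [670.9 -15.1 130.7] [0.124 0.136]
side 39 [666.4 -76.9 129.8] [0.121 0.135]
side 49 [ 655.2 -138.7  130.3] [0.123 0.136]
top 81 [682.9 114.9 129.2] [0.122 0.136]
top 79 [675.8  53.7 130. ] [0.123 0.137]
top 77 [671.6  -7.3 129.5] [0.122 0.137]
top 73 [667.4 -67.4 129. ] [0.121 0.136]
top 80 [ 656.3 -129.8  129.2] [0.123 0.135]
0 104 lean 32.7 x@110 31.3
1 109 lean 35.7 x@110 34.6
2 103 lean 32.4 x@110 32.2
3 104 lean 31.3 x@110 30.8
4 98 lean 30.5 x@110 30.9
```

```bash
python3 -c "
from h import *
print(bot.hand_in())"
```

```text
the job is handed in; nothing more can be done
None
```

Both blue-capped spares are loaded cap up in pockets 1 and 2, pressed home, released and handed in after about 24 s; pack 1 leans about 3° more than its neighbours, within the pocket's play.

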